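# Latch the packed transit case

## Robot

A 6-joint arm with a two-finger parallel gripper is mounted at the origin on the work surface. World frame = base frame: x ahead of the robot, y to its left, z up, the work surface at z = 0. Lengths are in mm, angles in rad, forces in N, time in s.
With the tool pointing down it reaches from about 275 to 775 mm from the base axis. Payload 14.6 kg.
Tool frame: the origin (TCP) lies on the centre line of the jaws, within the pads' length; the fingertips stand 22 mm ahead of it and the grasp point (between the pads) lies 3 mm ahead of it (bot.tips_ahead is the distance from the TCP to the fingertips, in mm); z points along the fingers, y is the line along which they close (so a half turn about z gives the same grasp; the last joint's range is limited). The gripper opens to 85 mm and grips with 20 to 120 N. Pads are 22 mm wide; open, the fingers measure 114 mm over their backs; the gripper's body (76 mm by 85 mm) begins 54 mm behind the grasp point. The pads swing forward as they close: fully open they stand 13 mm farther back than shut.
Start: joints at [1.108, 0.263, -0.048, 1.259, 0, 1.415], TCP at [159.06, 500.328, 253.278] pointing down, gripper open.
Joint ranges: [-2.65, 2.65], [-0.89, 1.7], [-1.18, 1.37], [-2.13, 2.11], [-1.35, 1.29], [-3.14, 3.14]. Speed limits (rad/s): [1.89, 1.89, 2.57, 2.79, 3.14, 3.14].

## Interface

Orientations are given as a unit quaternion [w, x, y, z].
In Python, from workcell import bot, viewer gives the robot as it stands. The module is installed in compiled form; this text tells all that it offers.
- The arm moves only by the tool jog_arm, never from a script. Its argument "motion" is one flat list of numbers, 7 for each row, row after row: the closure in counts, from 0 (fully open) to 255 (shut), then the shift along the tool's x, y, z in mm, then the turn, a rotation vector about the tool's x, y, z in degrees. A call has 1 to 10 rows; each row shifts and turns the commanded pose from where the row before left it, along the tool's axes as they then stand; what a row does not reach is not made up. A row lasts 1/10 s, in which the tool goes at most 50 mm and 8.59 degrees, less where a joint would pass 70% of its speed; a pose out of reach is approached as far as the arm can. A call is refused whole if a number of a shift passes 50 or a number of a turn 8.59, either way. A call with a gripper value outside its range is refused whole. The fingers move at their own pace and stop on an object; the grip force is fixed at half the most. Time passes only in rows, so rows that do not move let the fingers close. It gives the time, the measured TCP pose, the force, the opening and the grip force at its end, in the units of the state.
- bot.observe(): the state, without advancing time (a new reading comes with each control period).
- viewer.snapshot(name): name is "scene" or "side" or "wrist"; returns (picture, depth): 400x640x3 uint8, blue, green, red; 400x640 float32, mm along the optical axis (not along the pixel's ray), 0 where there is no reading.
- viewer.camera_params(name): a dict with "intrinsics" (3x3 intrinsics, pixels), "k1" (the pictures are not rectified: a ray, as slopes to the right and down, at radius r is drawn at 1 + k1 r^2 times it, then the intrinsics apply), "R" (3x3) and "t" (3): a world point X has camera coordinates R X + t; the wrist camera has in their place "mount" (4x4, takes a point from camera to tool coordinates, whose origin is the TCP and whose axes are the flange's). Camera axes: x right, y down, z forward; pixel columns grow to the right and rows downward; lengths in mm; the calibration is good to about 2 mm. A picture is of the moment at which its call begins: read the wrist's pose just before it. camera_params takes no time and is no camera call.
- bot.sign_off(): hands the job in; it is judged then, once.
The state is a dict: "time_s": time; "joint_positions": joint angles; "joint_vel": joint speeds; "tau": joint torques, N m; "tool_pos": TCP position; "tool_rot": TCP orientation; "force": force on the tool from outside, world axes, zero at the start; "moment": the same for the moment, N m; "gripper_width": finger opening in mm; "grasp_force": force on a finger pad.
Only numpy, scipy, OpenCV 4.12 (cv2) and the standard library are available. Lean on these libraries where they do the work, as an engineer would, in place of code of your own. Each camera call takes 0.05 s, during which the arm holds its last target. There are 200 camera calls.

## Task

The blue transit case is packed and ready to ship: flip its wire loop over the keeper hook on its lid, then press its orange lever all the way down so that the lid is pulled tight and stays latched. The grey case is still being filled, so leave its lever up.

Things in the scene. Friction and masses are not known exactly. Their poses are not given: they have to be found in the camera images.
- blue_keeper (a point): Steel keeper on the front of the blue case's lid, facing away from the robot: ledge 36 mm wide jutting 21 mm, upturned lip (4 mm thick, 8 mm high) at its outer edge, 17 mm groove behind. Point: middle of the lip's top edge; x level into the case (lid face 19 mm on), y along the lip, z up. Height 134 mm, 128 mm once pulled tight (springy seal, 15 N). Case 160 x 200 mm, lid top 15 mm above lip.
- blue_loop (a point): Middle of the 58 mm long, 8 mm thick cross bar of the blue case's steel wire loop, parallel to the lip. It swings freely on a pin 56 mm below it; lever up, that pin is 31 mm outward of the lip, 95 to 100 mm high. Starts leaning 8 to 20 deg outward on a stop; pushed inward past upright it clears the lip by 4 to 8 mm and falls in the groove behind it, bar centre then about 4 mm below lip top.
- blue_lever (a joint): Angle (rad) of the blue case's orange lever: 0 fully down (stop), 1.55 to 1.75 at start. Hinge: parallel to the lip, 5 mm outward of it, 95 mm high. Handle 36 mm wide, 6 thick, 71 long, points (angle + 0.45) rad from straight down, outward: at start out and 24 to 36 deg up. Stays where left; under 10 N; snaps shut below 0.2. Press straight down, tip centre 47 mm outward of lip, to 50 mm high.
- grey_lever (a joint): Angle (rad) of the orange lever on the grey case, the blue one's twin beside it: 0 fully down, 1.55 to 1.75 at the start (up); it must stay up. Both cases are fixed to the table, 0.42 to 0.49 m ahead of the robot and to either side, in either order, latches facing away from the robot.

How it is judged (in metres and radians):
On the way:
1. the blue case's wire loop is hooked over its keeper, its bar behind the lip (x of blue_loop in the frame of blue_keeper between 0.001 and 0.025 m and z of blue_loop in the frame of blue_keeper between -0.012 and 0.001 m), for 0.2 s.
At the end, for the whole second after the job is handed in: The blue loop's bar sits behind the keeper's lip (centre 1 to 25 mm behind the lip's middle, at most 1 mm above its top), the blue lever is within 0.15 rad of fully down, the lip's top is below 130.5 mm above the table (lid tight), and the grey lever is up (above 1.0 rad) (all of step 1 and value of joint blue_lever below 0.15 rad and height (world z) of blue_keeper below 0.1305 m and value of joint grey_lever above 1 rad); the robot touches nothing.
It fails at once if the grey case's lever is pressed down (below 1.0 rad) (value of joint grey_lever below 1 rad).
It also fails if it takes over 34 s, if anything falls off the work surface, if the arm or the gripper's body presses on something with over 40 N, if the wrist force passes 120 N, or if a joint passes its speed limit or range.

## Working session

There is one attempt and no reset: what is moved stays moved. The work goes in short steps, Python scripts to look and compute and a tool call to move; the robot and the scene stay as the last step left them, time stands still between calls to the robot, and variables do not carry over. Pictures are saved under pics/ and viewed, at most 10 in all, crops included, and the job is handed in when it is done.

Besides the shell and the picture viewer there is one more tool, called after "Emit:" as name(argument=value, ...) on one line, values as JSON. jog_arm: Moves the arm, as the interface text tells. Its arguments: {"type":"object","properties":{"motion":{"type":"array","items":{"type":"number"}}},"required":["motion"]}

```bash
mkdir -p pics
cat > h.py <<'E'
import numpy as np, cv2
from workcell import bot, viewer
from scipy.spatial.transform import Rotation as Rn
def pose(s):
    q=s["tool_rot"]; return Rn.from_quat([q[1],q[2],q[3],q[0]]).as_matrix(), np.array(s["tool_pos"])
def cam(name,s):
    p=viewer.camera_params(name)
    K=np.array(p["intrinsics"]);k=p["k1"]
    if name=="wrist":
        M=np.array(p["mount"]);R,t=pose(s);T=np.eye(4);T[:3,:3]=R;T[:3,3]=t;W=T@M
    else:
        W=np.eye(4);R=np.array(p["R"]);W[:3,:3]=R.T;W[:3,3]=-R.T@np.array(p["t"])
    return K,k,W
def shot(name):
    s=bot.observe();c=cam(name,s);im,d=viewer.snapshot(name);return im,d,c
def ray(c,uv):
    K,k,W=c;uv=np.asarray(uv,float).reshape(-1,1,2)
    n=cv2.undistortPoints(uv,K,np.array([k,0,0,0.]))[:,0]
    return np.c_[n,np.ones(len(n))]
def world(c,uv,z):
    r=ray(c,uv)*np.asarray(z,float).reshape(-1,1);return r@c[2][:3,:3].T+c[2][:3,3]
E
python3 - <<'E'
from h import *
s=bot.observe();print(s)
out=[]
for n in ["scene","side","wrist"]:
    im,d,c=shot(n);cv2.imwrite(f"pics/{n}0.png",im);np.savez(f"{n}0.npz",im=im,d=d,K=c[0],k=c[1],W=c[2])
    print(n,c[2].round(2).tolist(),c[0].tolist(),c[1])
E
```

```text
{'time_s': 0.0, 'joint_positions': array([ 1.10771658e+00,  2.63528051e-01, -4.89751475e-02,  1.25937965e+00,
        4.48570228e-06,  1.41551516e+00]), 'joint_vel': array([0.00043055, 0.00095683, 0.00061702, 0.00122959, 0.00038816,
       0.00046314]), 'tau': array([ 2.53039660e-03, -6.37614512e+01,  3.84562075e+01,  1.39248453e-02,
       -2.59671623e-05, -9.91096059e-07]), 'tool_pos': array([158.93119995, 500.09201392, 252.80839809]), 'tool_rot': array([-1.67438999e-04,  1.53292470e-01,  9.88180714e-01, -5.16819190e-04]), 'force': array([ 0.10580538, -0.44860538,  0.22587447]), 'moment': array([ 0.04862309,  0.0105431 , -0.01804963]), 'grasp_force': 0.0, 'gripper_width': 85.14883913579105}
scene [[-0.81, 0.41, -0.42, 884.36], [0.59, 0.55, -0.6, 474.4], [-0.01, -0.73, -0.68, 696.54], [0.0, 0.0, 0.0, 1.0]] [[457.0888480438328, 0.0, 317.2930887199359], [0.0, 457.0888480438328, 198.73736835736827], [0.0, 0.0, 1.0]] -0.057425237172940555
side [[0.97, -0.13, 0.19, 454.67], [-0.23, -0.58, 0.78, -510.74], [0.01, -0.8, -0.59, 545.8], [0.0, 0.0, 0.0, 1.0]] [[439.6697113270675, 0.0, 318.0196594596519], [0.0, 439.6697113270675, 197.67916286219344], [0.0, 0.0, 1.0]] -0.0169548684337131
wrist [[0.3, 0.91, 0.27, 90.86], [0.95, -0.29, -0.09, 522.57], [-0.0, 0.28, -0.96, 373.02], [0.0, 0.0, 0.0, 1.0]] [[349.00039219341136, 0.0, 321.9108393685891], [0.0, 349.00039219341136, 196.92439499821984], [0.0, 0.0, 1.0]] 0.00806996681049381
```

View pics/scene0.png

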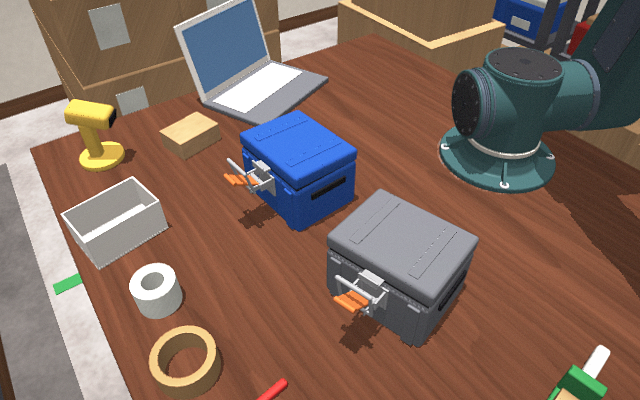

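View pics/side0.png

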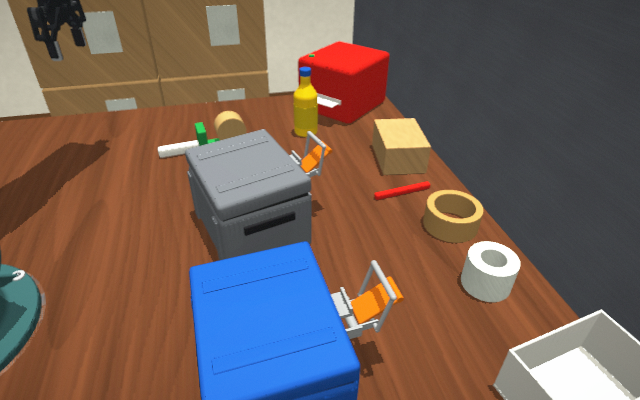

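The blue case is at negative y, right of the robot. Its latch is near (255,178) in the scene picture and (370,300) in the side picture. The grey latch is near (360,290) in the scene picture.

Run:
```python
from h import *
for n in ["scene","side"]:
    f=np.load(n+"0.npz");im,d=f["im"],f["d"];c=(f["K"],float(f["k"]),f["W"])
    v,u=np.mgrid[:400,:640];P=world(c,np.c_[u.ravel(),v.ravel()],d.ravel()).reshape(400,640,3)
    hsv=cv2.cvtColor(im,cv2.COLOR_BGR2HSV);H,S,V=[hsv[...,i].astype(int) for i in range(3)]
    ok=d>0; near=(P[...,0]>250)&(P[...,0]<720)&(abs(P[...,1])<330)&ok
    blue=near&(abs(H-112)<12)&(S>150)
    zs=P[...,2][blue];top=blue&(P[...,2]>np.percentile(zs,97)-8)
    q=P[top];print(n,"blue top z",np.median(q[:,2]),cv2.minAreaRect(q[:,:2].astype(np.float32)))
    r=cv2.minAreaRect(q[:,:2].astype(np.float32))
    grey=near&(S<40)&(abs(P[...,2]-149)<8);q=P[grey]
    print(" grey",cv2.minAreaRect(q[:,:2].astype(np.float32)),np.median(q[:,2]))
    org=near&(H>5)&(H<20)&(S>190)&(V>150)&(P[...,2]>60)
    k,l,st,ce=cv2.connectedComponentsWithStats(org.astype(np.uint8))
    for i in range(1,k):
        if st[i,4]>20:
            q=P[l==i];print(" orange",st[i],q.min(0).round(),q.max(0).round(),np.median(q,0).round())
    np.save(n+"P.npy",P)
for n,b in (("scene",(205,130,120,110)),("side",(300,240,120,110))):
    im=cv2.imread(f"pics/{n}0.png");x,y,w,h=b
    cv2.imwrite(f"pics/{n}c.png",cv2.resize(im[y:y+h,x:x+w],None,fx=5,fy=5,interpolation=2))
a=cv2.imread("pics/scenec.png");b=cv2.imread("pics/sidec.png");cv2.imwrite("pics/cc.png",cv2.resize(np.hstack([a,b]),(800,367)))
```

```text
scene blue top z 145.2557618555487 ((473.45391845703125, -174.8459930419922), (157.80816650390625, 197.91717529296875), 3.535649299621582)
 grey ((546.9111328125, 25.102020263671875), (221.8477020263672, 468.56524658203125), 14.719216346740723) 144.85467354050206
side blue top z 146.26130483821038 ((472.5477294921875, -180.1837921142578), (158.19430541992188, 200.47927856445312), 3.8038477897644043)
 grey ((544.5599365234375, 20.434494018554688), (218.35995483398438, 469.4366760253906), 15.009797096252441) 146.8252943788654
 orange [301 145  21  27 301] [586. 155. 102.] [627. 200. 133.] [606. 177. 116.]
 orange [325 144   7  13  43] [629. 163. 127.] [641. 188. 140.] [635. 170. 135.]
 orange [387 276  16  28 123] [ 628. -188.  125.] [ 638. -151.  134.] [ 634. -173.  133.]
 orange [351 283  38  41 887] [ 583. -195.  101.] [ 624. -152.  152.] [ 603. -172.  114.]
```

View pics/cc.png

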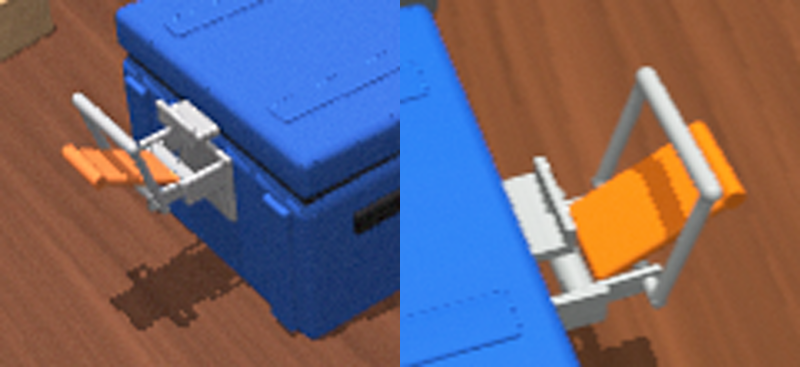

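The composite shows the loop bar running scene (228,159)–(246,175) and side (394,298)–(373,262). The keeper lip runs about scene (252,161)–(267,171) and side (341,287)–(352,312). I'll triangulate these.

Run:
```python
from h import *
C={}
for n in ["scene","side"]:
    f=np.load(n+"0.npz");C[n]=(f["K"],float(f["k"]),f["W"])
def tri(a,b):
    A=[];o=[]
    M=np.zeros((3,3));v=np.zeros(3);L=[]
    for n,p in (("scene",a),("side",b)):
        W=C[n][2];r=(ray(C[n],p)@W[:3,:3].T)[0];r/=np.linalg.norm(r);Q=np.eye(3)-np.outer(r,r);M+=Q;v+=Q@W[:3,3];L.append((Q,W[:3,3]))
    X=np.linalg.solve(M,v);return X,[np.linalg.norm(Q@(X-t)) for Q,t in L]
sc=lambda x,y:(205+x/3.333,130+y/3.333)
sd=lambda x,y:(300+(x-400)/3.333,240+y/3.333)
for nm,a,b in [("bar-y",sc(78,97),sd(712,192)),("bar+y",sc(137,150),sd(645,72)),("lip-y",sc(158,103),sd(573,240)),("lip+y",sc(207,137),sd(537,158)),
  ("tip-y",sc(66,148),sd(742,193)),("tip+y",sc(95,184),sd(703,125))]:
    X,e=tri(a,b);print(nm,X.round(1),np.round(e,1))
P=np.load("sideP.npy")
for nm,p in [("bar-y",sd(712,190)),("bar+y",sd(647,75)),("lip",sd(557,200)),]:
    u,v=map(round,p);print(nm,P[v-1:v+2,u-1:u+2].reshape(-1,3).round().tolist())
s=bot.observe();R,t=pose(s);print(R.round(3))
print(C["side"][2][:3,3])
```

```text
bar-y [ 618.9 -198.4  150.3] [1.6 1.6]
bar+y [ 615.1 -136.3  149.7] [2.2 2.2]
lip-y [ 572.  -190.7  128.4] [1.4 1.4]
lip+y [ 567.4 -147.9  127. ] [4.7 4.7]
tip-y [ 637.5 -185.   129.8] [2.1 2.1]
tip+y [ 637.4 -148.4  127.7] [1.2 1.2]
bar-y [[619.0, -200.0, 155.0], [620.0, -200.0, 155.0], [621.0, -200.0, 154.0], [619.0, -201.0, 154.0], [620.0, -201.0, 153.0], [621.0, -201.0, 153.0], [618.0, -202.0, 154.0], [619.0, -202.0, 154.0], [621.0, -201.0, 152.0]]
bar+y [[614.0, -142.0, 154.0], [615.0, -143.0, 155.0], [616.0, -144.0, 155.0], [613.0, -145.0, 156.0], [614.0, -145.0, 156.0], [616.0, -145.0, 155.0], [613.0, -146.0, 155.0], [615.0, -145.0, 154.0], [615.0, -147.0, 156.0]]
lip [[570.0, -176.0, 135.0], [572.0, -176.0, 134.0], [582.0, -149.0, 101.0], [570.0, -178.0, 135.0], [571.0, -177.0, 135.0], [572.0, -178.0, 135.0], [570.0, -178.0, 134.0], [571.0, -179.0, 134.0], [572.0, -179.0, 135.0]]
[[-0.953  0.303 -0.   ]
 [ 0.303  0.953 -0.001]
 [ 0.    -0.001 -1.   ]]
[ 454.66606331 -510.74447869  545.79501733]
```

Emit:
jog_arm(motion=[255, 0, 0, -5, 0, 0, -2.1, 255, 0, 0, -5, 0, 0, -2.1, 255, 0, 0, -5, 0, 0, -2.1, 255, 0, 0, -5, 0, 0, -2.1, 255, 0, 0, -5, 0, 0, -2.1, 255, 0, 0, -5, 0, 0, -2.1, 255, 0, 0, -5, 0, 0, -2.1, 255, 0, 0, -5, 0, 0, -2.1, 255, 0, 0, -5, 0, 0, -2.1, 255, 0, 0, -5, 0, 0, -2.1])

```text
time_s: 1.15
tool_pos: [159.0, 500.2, 303.3]
tool_rot: [-0.0, -0.03, 1.0, -0.0]
force: [0.7, -0.2, 0.0]
gripper_width: 0.1
grasp_force: 0.0
```

Emit:
jog_arm(motion=[255, -21, -35, 0, 0, 0, 0, 255, -21, -35, 0, 0, 0, 0, 255, -21, -35, 0, 0, 0, 0, 255, -21, -35, 0, 0, 0, 0, 255, -21, -35, 0, 0, 0, 0, 255, -21, -35, 0, 0, 0, 0, 255, -21, -35, 0, 0, 0, 0, 255, -21, -35, 0, 0, 0, 0, 255, -21, -35, 0, 0, 0, 0, 255, -21, -35, 0, 0, 0, 0])

```text
time_s: 2.15
tool_pos: [389.8, 161.7, 303.3]
tool_rot: [0.0, -0.029, 1.0, 0.0]
force: [1.3, 1.7, -0.7]
gripper_width: 0.1
grasp_force: 0.0
```

Emit:
jog_arm(motion=[255, -21, -35, 0, 0, 0, 0, 255, -21, -35, 0, 0, 0, 0, 255, -21, -35, 0, 0, 0, 0, 255, -21, -35, 0, 0, 0, 0, 255, -21, -35, 0, 0, 0, 0, 255, -21, -35, 0, 0, 0, 0, 255, -21, -35, 0, 0, 0, 0, 255, -21, -35, 0, 0, 0, 0, 255, -21, -35, 0, 0, 0, 0, 255, -21, -35, 0, 0, 0, 0])

```text
time_s: 3.15
tool_pos: [620.0, -175.3, 303.0]
tool_rot: [-0.0, -0.029, 1.0, 0.0]
force: [0.4, 0.6, -0.3]
gripper_width: 0.1
grasp_force: 0.0
```

Run:
```python
from h import *
print(bot.tips_ahead)
im,d,c=shot("wrist");np.savez("w1.npz",im=im,d=d,K=c[0],k=c[1],W=c[2]);cv2.imwrite("pics/w1.png",im)
v,u=np.mgrid[:400,:640];P=world(c,np.c_[u.ravel(),v.ravel()],d.ravel()).reshape(400,640,3)
np.save("w1P.npy",P)
hsv=cv2.cvtColor(im,cv2.COLOR_BGR2HSV);S=hsv[...,1]
m=(S<50)&(abs(P[...,1]+171)<50)&(P[...,0]>555)&(P[...,0]<640)&(P[...,2]>126)&(P[...,2]<165)&(d>0)
k,l,st,ce=cv2.connectedComponentsWithStats(m.astype(np.uint8))
for i in range(1,k):
    if st[i,4]>40: q=P[l==i];print(st[i],np.percentile(q,[2,50,98],axis=0).round(1).tolist())
```

```text
22.0
[308 120  44   6 223] [[568.5, -188.4, 131.1], [570.9, -172.0, 133.3], [573.4, -154.5, 134.8]]
[291 166  80  23 774] [[607.5, -198.8, 129.3], [616.1, -167.9, 153.3], [621.4, -138.2, 155.0]]
```

View pics/w1.png

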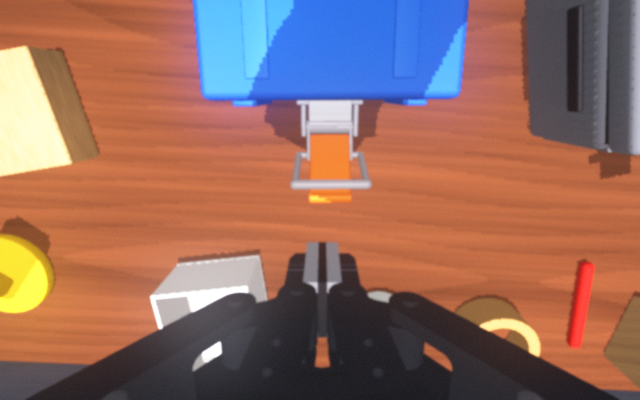

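The wrist view shows the blue loop bar at row 185 (columns 293–368) and the keeper lip at row 123. The lever tip is at row 198 and the fingertips are above it, clear.

Emit:
jog_arm(motion=[255, -10, 3, 0, 0, 0, 0, 255, -10, 3, 0, 0, 0, 0, 255, 0, 0, 25, 0, 0, 0, 255, 0, 0, 25, 0, 0, 0, 255, 0, 0, 25, 0, 0, 0, 255, 0, 0, 22, 0, 0, 0, 255, 0, 0, 20, 0, 0, 0, 255, 0, 0, 13, 0, 0, 0, 255, 0, 0, 7, 0, 0, 0, 255, 0, 0, 0, 0, 0, 0])

```text
time_s: 4.2
tool_pos: [638.7, -166.5, 165.5]
tool_rot: [-0.001, -0.029, 1.0, 0.0]
force: [0.1, -0.2, 0.1]
gripper_width: -0.2
grasp_force: 0.0
```

Emit:
jog_arm(motion=[255, 4, 0, 0, 0, 0, 0, 255, 4, 0, 0, 0, 0, 0, 255, 4, 0, 0, 0, 0, 0, 255, 4, 0, 0, 0, 0, 0, 255, 4, 0, 0, 0, 0, 0, 255, 4, 0, 0, 0, 0, 0, 255, 4, 0, 0, 0, 0, 0, 255, 4, 0, 0, 0, 0, 0, 255, 4, 0, 0, 0, 0, 0, 255, 0, 0, 0, 0, 0, 0])

```text
time_s: 5.2
tool_pos: [602.6, -168.8, 166.4]
tool_rot: [-0.0, -0.029, 1.0, 0.0]
force: [-0.5, -0.4, -0.1]
gripper_width: -0.0
grasp_force: 0.0
```

```bash
cat > chk.py <<'E'
from h import *
import sys
im,d,c=shot("side");cv2.imwrite(f"pics/{sys.argv[1]}.png",cv2.resize(im[220:340,300:440],None,fx=4,fy=4,interpolation=2))
v,u=np.mgrid[:400,:640];P=world(c,np.c_[u.ravel(),v.ravel()],d.ravel()).reshape(400,640,3)
hsv=cv2.cvtColor(im,cv2.COLOR_BGR2HSV);H,S=hsv[...,0],hsv[...,1]
m=(H>5)&(H<20)&(S>190)&(P[...,0]>560)&(P[...,0]<660)&(P[...,1]<-120)&(P[...,1]>-220)&(P[...,2]>25)
print("orange",np.percentile(P[m],[2,50,98],axis=0).round(1).tolist() if m.sum()>5 else None)
print(bot.observe()["tool_pos"],bot.observe()["force"])
E
python3 chk.py s1
```

```text
orange [[585.9, -188.3, 103.5], [612.8, -173.5, 119.2], [635.9, -154.3, 132.8]]
[ 602.89997076 -168.7965779   166.36495116] [ 0.68583777 -0.01248352  0.47284385]
```

View pics/s1.png

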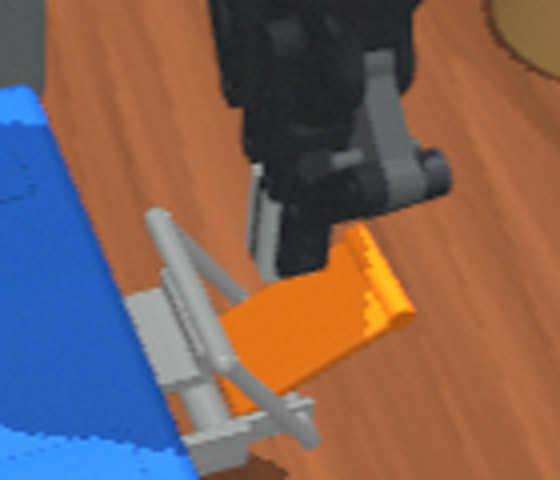

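The bar has swung inward past upright and is at the lip in this frame, possibly still falling. I'll back off to the press line and look again.

Emit:
jog_arm(motion=[255, -5, 0, -3, 0, 0, 0, 255, -5, 0, -3, 0, 0, 0, 255, -5, 0, -2, 0, 0, 0, 255, 0, 0, 0, 0, 0, 0, 255, 0, 0, 0, 0, 0, 0])

```text
time_s: 5.75
tool_pos: [618.3, -167.8, 174.1]
tool_rot: [-0.0, -0.029, 1.0, -0.0]
force: [0.5, -0.4, 0.0]
gripper_width: -0.2
grasp_force: 0.0
```

```bash
python3 chk.py s2
```

```text
orange [[584.6, -188.4, 103.0], [610.4, -173.7, 117.9], [636.6, -154.8, 133.0]]
[ 618.03438699 -167.80272159  174.09037924] [0.11094167 0.4845872  0.00330555]
```

View pics/s2.png

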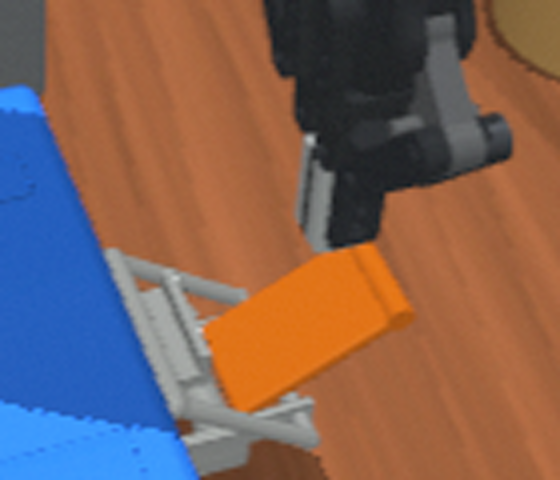

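The bar now sits behind the lip, so I'll press the lever.

Emit:
jog_arm(motion=[255, 0, 0, 7, 0, 0, 0, 255, 0, 0, 7, 0, 0, 0, 255, 0, 0, 7, 0, 0, 0, 255, 0, 0, 7, 0, 0, 0, 255, 0, 0, 7, 0, 0, 0, 255, 0, 0, 7, 0, 0, 0, 255, 0, 0, 7, 0, 0, 0, 255, 0, 0, 7, 0, 0, 0, 255, 0, 0, 7, 0, 0, 0, 255, 0, 0, 0, 0, 0, 0])

```text
time_s: 6.8
tool_pos: [617.8, -167.9, 110.4]
tool_rot: [-0.0, -0.029, 1.0, 0.0]
force: [1.2, -0.0, 1.8]
gripper_width: -0.1
grasp_force: 0.8
```

```bash
python3 chk.py s3
```

```text
orange [[585.7, -188.4, 77.6], [606.8, -177.6, 89.4], [643.1, -155.5, 95.9]]
[ 617.93744236 -167.8965629   110.91785938] [ 0.14922484 -0.15268017  1.15611651]
```

View pics/s3.png

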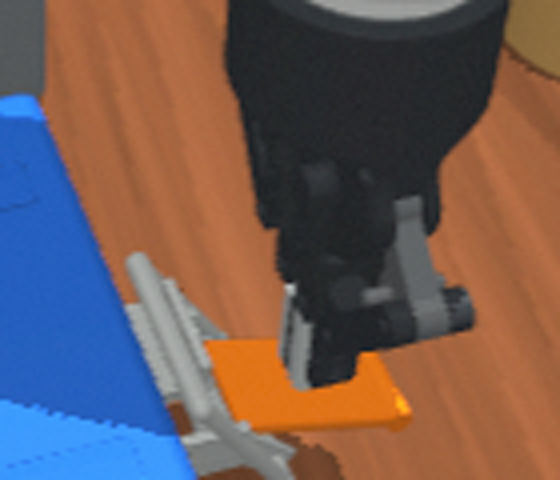

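The bar has shifted outward towards the lip as the pin moved. I'll check numerically that it is still behind the lip.

Run:
```python
from h import *
o=np.array([571,-171.5]);f=np.array([.998,.062]);l=np.array([-.062,.998])
for n in ("side","scene"):
    im,d,c=shot(n)
    if n=="scene": cv2.imwrite("pics/sc3.png",cv2.resize(im[125:215,215:305],None,fx=6,fy=6,interpolation=2))
    v,u=np.mgrid[:400,:640];P=world(c,np.c_[u.ravel(),v.ravel()],d.ravel())
    S=cv2.cvtColor(im,cv2.COLOR_BGR2HSV)[...,1].ravel()
    a=(P[:,:2]-o)@f;b=(P[:,:2]-o)@l
    for lo,hi,nm in((-27,-21,"bar end -y"),(21,27,"bar end +y"),(-15,15,"mid")):
        m=(b>lo)&(b<hi)&(a>-25)&(a<35)&(P[:,2]>105)&(S<60)&(d.ravel()>0)
        q=np.c_[a,P[:,2]][m].round(0).astype(int);q=q[np.argsort(q[:,0])];print(n,nm,q[::max(1,len(q)//40)].tolist())
```

```text
side bar end -y [[-24, 476], [-8, 130], [-6, 128], [-3, 128], [11, 293], [12, 289], [13, 292], [13, 292], [14, 283], [14, 293], [15, 281], [15, 280], [16, 229], [16, 240], [16, 296], [17, 241], [17, 226], [17, 232], [17, 257], [17, 254], [18, 252], [18, 263], [18, 225], [18, 219], [19, 238], [19, 229], [19, 237], [19, 263], [20, 264], [20, 235], [20, 262], [20, 219], [21, 259], [21, 233], [22, 263], [24, 265], [25, 267], [26, 264], [27, 270], [28, 269], [34, 137]]
side bar end +y [[-9, 128], [-9, 127], [-8, 129], [-8, 128], [-8, 125], [-8, 127], [-8, 124], [-7, 129], [-7, 130], [-7, 129], [-7, 127], [-7, 130], [-6, 129], [-6, 130], [-6, 129], [-5, 130], [-5, 129], [-5, 129], [-4, 130], [-4, 130], [-3, 130], [-3, 129], [-3, 130], [-2, 129], [-2, 129], [2, 120], [2, 119], [11, 106], [34, 141], [34, 144], [34, 154], [35, 142], [35, 142], [35, 149], [35, 147]]
side mid [[-19, 142], [-13, 365], [-11, 121], [-10, 122], [-9, 128], [-8, 121], [-6, 130], [-4, 129], [-2, 128], [-1, 129], [1, 131], [6, 294], [6, 289], [7, 293], [8, 280], [8, 283], [10, 263], [10, 230], [11, 241], [11, 240], [11
[... 589 characters left out ...]
3, 277], [13, 292], [15, 277], [16, 248], [17, 261], [18, 242], [18, 260], [18, 248], [18, 245], [19, 242], [20, 263], [20, 261], [20, 238], [22, 262], [22, 262], [24, 263], [25, 262], [26, 265]]
scene mid [[-19, 120], [-19, 119], [-18, 121], [-17, 122], [-16, 120], [-16, 118], [-16, 122], [-16, 120], [-16, 120], [-15, 119], [-15, 120], [-10, 126], [-9, 127], [-8, 127], [-7, 130], [-7, 129], [-7, 128], [-6, 129], [-5, 127], [-5, 127], [-5, 128], [-5, 128], [-5, 130], [-4, 126], [-4, 128], [-4, 127], [-2, 129], [-2, 128], [-1, 128], [-1, 129], [-1, 129], [0, 129], [0, 118], [0, 127], [1, 121], [1, 130], [1, 126], [1, 123], [1, 117], [1, 123], [2, 118], [2, 127], [2, 124], [2, 122], [12, 260]]
```

View pics/sc3.png

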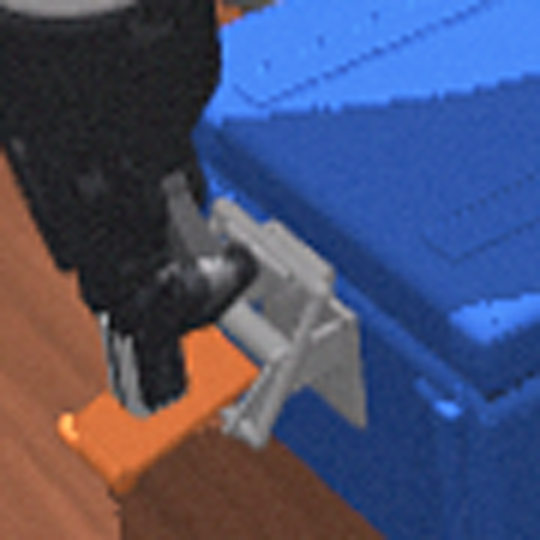

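The bar is about 6 mm behind the lip, hooked, and the lid is being pulled down. I'll keep pressing.

Emit:
jog_arm(motion=[255, 0, 0, 6, 0, 0, 0, 255, 0, 0, 6, 0, 0, 0, 255, 0, 0, 6, 0, 0, 0, 255, 0, 0, 6, 0, 0, 0, 255, 0, 0, 5, 0, 0, 0, 255, 0, 0, 5, 0, 0, 0, 255, 0, 0, 5, 0, 0, 0, 255, 0, 0, 0, 0, 0, 0])

```text
time_s: 7.75
tool_pos: [617.7, -167.7, 71.4]
tool_rot: [-0.001, -0.029, 1.0, 0.0]
force: [-0.2, -0.2, 0.1]
gripper_width: -0.1
grasp_force: 0.0
```

```bash
python3 chk.py s4
```

```text
orange [[588.5, -189.7, 32.9], [602.2, -187.1, 45.6], [609.6, -155.7, 73.2]]
[ 617.85291123 -167.81723883   71.90393622] [-0.0316183  -0.43443645 -0.25686371]
```

View pics/s4.png

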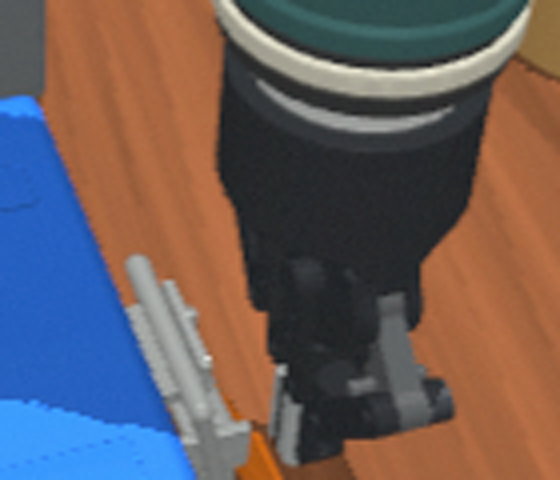

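The lever has snapped fully down, with its tip about 38 mm outward and near 32 mm high. I'll retreat.

Emit:
jog_arm(motion=[255, -10, 0, -2, 0, 0, 0, 255, -10, 0, -10, 0, 0, 0, 255, 0, 0, -25, 0, 0, 0, 255, 0, 0, -30, 0, 0, 0, 255, 0, 0, -30, 0, 0, 0, 255, 0, 0, -30, 0, 0, 0, 255, 0, 0, -30, 0, 0, 0, 255, 0, 0, -20, 0, 0, 0, 255, 0, 0, 0, 0, 0, 0, 255, 0, 0, 0, 0, 0, 0])

```text
time_s: 8.8
tool_pos: [638.1, -166.7, 249.2]
tool_rot: [0.0, -0.029, 1.0, -0.0]
force: [0.3, 0.1, -0.1]
gripper_width: 0.1
grasp_force: 0.0
```

```bash
python3 chk.py s5
python3 - <<'E'
from h import *
o=np.array([571,-171.5]);f=np.array([.998,.062]);l=np.array([-.062,.998])
for n in ("wrist","side"):
    im,d,c=shot(n);v,u=np.mgrid[:400,:640];P=world(c,np.c_[u.ravel(),v.ravel()],d.ravel())
    S=cv2.cvtColor(im,cv2.COLOR_BGR2HSV)[...,1].ravel();a=(P[:,:2]-o)@f;b=(P[:,:2]-o)@l
    for lo,hi,nm in((-27,-21,"bar-"),(21,27,"bar+"),(-15,15,"mid")):
        m=(b>lo)&(b<hi)&(a>-15)&(a<8)&(P[:,2]>115)&(P[:,2]<150)&(S<60)&(d.ravel()>0)
        q=np.c_[a,P[:,2]][m].round(0).astype(int);q=q[np.argsort(q[:,0])];print(n,nm,q[::max(1,len(q)//20)].tolist())
E
```

```text
orange [[588.3, -189.9, 33.4], [602.1, -187.6, 46.3], [609.3, -155.6, 72.1]]
[ 637.82484533 -166.64352758  248.53061835] [-0.15550578  0.62102499 -1.05509588]
wrist bar- [[-8, 126], [-8, 126], [-8, 126], [-8, 126], [-7, 127], [-7, 126], [-6, 128], [-6, 126], [-6, 127], [-6, 126], [-5, 127], [-5, 127], [-5, 128], [-4, 127], [-4, 126], [-3, 127], [-3, 127], [-3, 126], [-3, 126], [-2, 127], [-1, 126], [-1, 124]]
wrist bar+ [[-9, 125], [-9, 124], [-8, 125], [-8, 125], [-8, 128], [-8, 127], [-7, 127], [-7, 128], [-6, 126], [-6, 128], [-6, 128], [-5, 127], [-5, 128], [-4, 127], [-4, 128], [-4, 128], [-3, 128], [-3, 125], [-3, 126], [-3, 126], [-2, 126], [-2, 125]]
wrist mid [[-15, 120], [-14, 120], [-14, 120], [-12, 118], [-12, 119], [-10, 120], [-10, 120], [-9, 123], [-8, 126], [-7, 127], [-6, 127], [-5, 128], [-4, 128], [-3, 126], [-3, 126], [-2, 125], [-1, 128], [0, 129], [1, 128], [2, 128], [3, 127]]
side bar- [[-10, 126], [-10, 127], [-10, 126], [-9, 127], [-9, 126], [-9, 124], [-9, 127], [-9, 125], [-8, 128], [-8, 127], [-8, 128], [-8, 127], [-8, 129], [-7, 128], [-7, 129], [-7, 130], [-7, 129], [-6, 129], [-6, 129], [-6, 128], [-5, 128], [-5, 128], [-5, 129], [-5, 129], [-4, 129], [-4, 127], [-3, 128], [-3, 127], [-3, 127], [-3, 127], [-2, 126]]
side bar+ [[-9, 125], [-9, 127], [-9, 125], [-8, 127], [-8, 126], [-8, 127], [-7, 129], [-7, 127], [-7, 128], [-6, 127], [-6, 130], [-6, 129], [-5, 128], [-5, 128], [-5, 129], [-4, 129], [-4, 128], [-4, 128], [-3, 128], [-2, 127]]
side mid [[-13, 121], [-12, 121], [-11, 121], [-10, 121], [-10, 121], [-9, 128], [-9, 128], [-8, 127], [-8, 129], [-8, 121], [-7, 127], [-6, 127], [-5, 128], [-5, 128], [-4, 128], [-3, 128], [-2, 129], [-1, 128], [0, 128], [0, 131], [1, 130]]
```

View pics/s5.png

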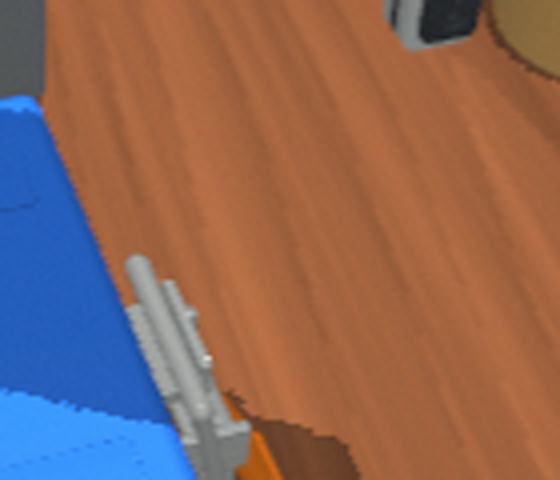

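The bar is hooked behind the lip, the lip top is at about 128 mm, the lever is down, and the arm is clear.

```bash
python3 -c "
from workcell import bot
print(bot.sign_off())"
```

```text
the job is handed in; nothing more can be done
None
```

The job is handed in: the blue case's loop is hooked behind the keeper lip, its lever is fully down with the lip top at about 128 mm (limit 130.5 mm), and I kept the arm clear of the grey lever; sign-off returned no verdict.

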